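Clamp a round bar in the V-blocks against the end stop

TASK

Lay the loose round bar in the two V-blocks, then slide it gently along the V until its end is fully home against the end stop, with the stop's sprung button pushed in flush. Then swing the clamp strap over the bar until it lies square across and holds the bar down; do not ram the stop and leave the other things on the bench alone.

Things in the scene. Friction and masses are not known exactly. Their poses are not given: they have to be found in the camera images.
- bar_centre (a point): centre of the loose plain steel round bar, 26 mm in diameter and 200 mm long, about 0.65 kg, lying on the bench at the start; the point is on its axis, half-way along (13 mm over the surface it lies on). Its x axis runs along the bar.
- v_centre (a point): midpoint of the fixed V-block fixture, on the line where the seated bar's axis lies (50 mm over the bench); x axis along the V toward the end stop, z up. Two 90-degree V-blocks, each 24 mm long, 64 wide, tops 52 mm over the bench, centred at x = -56 and +56 mm; the 88 mm gap between them is free for fingers down to the base plate, whose top is 10 mm over the bench.
- stop_slot (a point): point on the V's line at x = +105 mm from the V centre, the middle of the end stop's setting range. The stop is a rigid dark block 26 x 44 x 58 mm with a black screw on top; its face looks to -x and stands up to 13 mm either side of this point, set anew each time and not reported: find it by feel or sight. Pressing the bar on it with over 30 N is ramming.
- push_end (a point): point on the V's line at x = -95 mm, about where the bar's free end comes when home (13 mm either way). The bar there sticks out 12 to 40 mm beyond the V-block, so its end can be pushed along the V; the V faces are oiled and it slides with about 2 to 4 N, more if pressed down.
- stop_button (a joint): brass sprung button, 12 mm in diameter, in the end stop's face, on the axis of the seated bar: 0 when out (5 mm proud of the face), 0.005 m when pushed in flush, which is when the bar's end meets the face. Its spring is light (about 0.6 N when flush); bar friction keeps it pushed in.
- strap (a joint): angle of the clamp strap about its upright pivot post, rad: near 0 parked, pointing along the V's -x and beside the bar's place; grows as it swings counter-clockwise seen from above; 1.571 is square across the bar; hard stop at 1.60. A little friction keeps it where it is left.
- strap_knob (a point): middle of the upright black knob, 18 mm in diameter, on the strap's free end, 108 mm from the pivot, parked 85.5 mm over the bench; it stands free of the strap for 20 mm, 10 of them below this point. The strap lifts up to 9 mm against a spring (7 N, then 0.9 N per mm). Its round underside hangs 2.5 mm below the seated bar's top: lift it 4 to 6 mm, or push it up over the bar, as it swings on.
- strap_pivot (a point): fixed point on the upright pivot axis of the strap at the height of the parked knob point (x = -56, y = +58 mm from the V centre in its frame).
- wax_tin: round flat tin, 77 mm in diameter, 31 mm high; bystander, origin under its centre
- masking_tape: roll of masking tape lying flat, 98 mm in diameter, 25 mm high; bystander, origin under its centre
- offcut_2: wood offcut, 45 x 60 x 45 mm; bystander, origin under its centre

How it is judged:
By the outcome, as a careful person would: the job done as asked, in the order asked, and still so for the second after the job is handed in, with the robot touching nothing.
It also fails if it takes over 72 s, if anything falls off the work surface, if the arm or the gripper's body presses on something with over 40 N, if the wrist force passes 120 N, or if a joint passes its speed limit or range.

ROBOT

A 7-joint arm with a two-finger parallel gripper is mounted at the origin on a cart in front of the work surface, level with it; the furniture and walls round the work are solid. World frame = base frame: x ahead of the robot, y to its left, z up, the work surface at z = 0. Lengths are in m, angles in degrees, forces in N, time in s.
With the tool pointing down it reaches from about 0.425 to 0.875 m from the base axis. Payload 4.7 kg.
Tool frame: the origin (TCP) lies between the finger pads; the fingertips stand 8 mm ahead of it and the grasp point (between the pads) lies 11 mm behind it; z points along the fingers, y is the line along which they close (so a half turn about z gives the same grasp; the last joint's range is limited). The gripper opens to 87 mm and grips with 3 to 60 N. Pads are 19 mm wide; open, the fingers measure 117 mm over their backs; the gripper's body (75 mm by 190 mm) begins 51 mm behind the grasp point.
Start: joints at [-71.671, 18.392, -4.016, 83.108, 1.295, 78.541, -3.26], TCP at [0.196, 0.62, 0.231] pointing down, gripper open.
Joint ranges: [-163.93, 163.93], [-17.29, 119.83], [-79.2, 71.16], [3.27, 140.29], [-89.18, 269.18], [5.43, 117.66], [-154.24, 154.24]. Speed limits (degrees/s): [147.25, 147.25, 180, 180, 180, 180, 180].

INTERFACE

Orientations are given as [roll, pitch, yaw] about the fixed x, y, z axes, in that order (R = Rz(yaw) Ry(pitch) Rx(roll)).
In Python, from cell import env, viewer gives the robot as it stands. The module is installed in compiled form; this text tells all that it offers.
- The arm moves only by the tool arm_command, never from a script. Its argument "series" is a list of rows, each a list of 2 entries, a list of its own where there are three numbers: the shift along the tool's x, y, z in mm, then the turn about the tool's z in rad. A call has exactly 5 rows; each row is the pose to reach, as a shift and turn from the pose commanded when the call began, along the tool's axes at that moment; what a row does not reach only later rows make up. A row lasts 1/10 s, in which the tool goes at most 50 mm and 8.59 degrees, less where a joint would pass 70% of its speed; a pose out of reach is approached as far as the arm can. A call with a gripper value outside its range is refused whole. "grip" is the gripper command: -1 is fully open, 1 is shut, values between are in proportion, set as the call begins (left out, the last holds). The fingers move at their own pace and stop on an object; "grip_force" is the grip in N (left out, the last holds). Time passes only in rows, so rows that repeat a pose let the fingers close, or fill a call up. It gives the time, the measured TCP pose, the force, the opening and the grip force at its end, in the units of the state.
- env.get_obs(): the state, without advancing time (a new reading comes with each control period).
- viewer.read_camera(name): name is "scene" or "top" or "wrist"; returns (picture, depth): 384x512x3 uint8, blue, green, red; 384x512 float32, m along the optical axis (not along the pixel's ray), 0 where there is no reading.
- viewer.calibration(name): a dict with "K" (3x3 intrinsics, pixels), "T" (4x4, takes a point from camera to world coordinates); the wrist camera has in their place "hand_eye" (4x4, takes a point from camera to tool coordinates, whose origin is the TCP and whose axes are the flange's). Camera axes: x right, y up, looking along -z (the intrinsics and any distortion apply to the point x, -y, -z); pixel columns grow to the right and rows downward; lengths in m; the calibration is good to about 2 mm. A picture is of the moment at which its call begins: read the wrist's pose just before it. calibration takes no time and is no camera call.
- env.sign_off(): hands the job in; it is judged then, once.
The state is a dict: "time_s": time; "qpos": joint angles; "joint_velocities": joint speeds; "effort": joint torques, N m; "tool_pos": TCP position; "tool_rot": TCP orientation; "force": force on the tool from outside, world axes, zero at the start; "wrist_torque": the same for the moment, N m; "grip_width": finger opening in m; "grasp_force": force on a finger pad.
Only numpy, scipy, OpenCV 4.12 (cv2) and the standard library are available. Lean on these libraries where they do the work, as an engineer would, in place of code of your own. Each camera call takes 0.05 s, during which the arm holds its last target. There are 200 camera calls.

## Working session

There is one attempt and no reset: what is moved stays moved. The work goes in short steps, Python scripts to look and compute and a tool call to move; the robot and the scene stay as the last step left them, time stands still between calls to the robot, and variables do not carry over. Pictures are saved under pics/ and viewed, at most 10 in all, crops included, and the job is handed in when it is done.

Besides the shell and the picture viewer there is one more tool, called after "Request:" as name(argument=value, ...) on one line, values as JSON. arm_command: Moves the arm, as the interface text tells. Its arguments: {"type":"object","properties":{"series":{"type":"array"},"grip":{"type":"number"},"grip_force":{"type":"number"}},"required":["series"]}

```bash
mkdir -p pics
cat > h.py <<'E'
import numpy as np,cv2
from cell import env,viewer
np.set_printoptions(precision=4,suppress=True)
def cloud(name):
    o=env.get_obs(); im,d=viewer.read_camera(name); c=viewer.calibration(name)
    K=c['K']; h,w=d.shape
    u,v=np.meshgrid(np.arange(w),np.arange(h))
    dist=c.get('dist',None)
    P=np.stack([(u-K[0,2])/K[0,0]*d,-(v-K[1,2])/K[1,1]*d,-d],-1)
    if 'T' in c: T=c['T']
    else:
        from scipy.spatial.transform import Rotation as R
        T=np.eye(4);T[:3,:3]=R.from_euler('xyz',o['tool_rot'],degrees=True).as_matrix();T[:3,3]=o['tool_pos'];T=T@c['hand_eye']
    return im,d,P@T[:3,:3].T+T[:3,3],c
E
python3 - <<'E'
from h import *
print(env.get_obs())
for n in('top','scene'):
    im,d,P,c=cloud(n); print(c); np.savez(n+'.npz',im=im,d=d,P=P)
    cv2.imwrite(f'pics/{n}.png',cv2.resize(im,(800,600)))
E
```

```text
{'time_s': 0.0, 'qpos': array([-71.6701,  18.4394,  -4.0168,  83.1752,   1.296 ,  78.5407,
        -3.262 ]), 'joint_velocities': array([-0.0675, -0.0157, -0.0228, -0.0882,  0.0989, -0.0547,  0.0254]), 'effort': array([ -0.0003, -49.1285,  -0.4042, -31.2525,  -0.064 ,   0.0441,
         0.0002]), 'tool_pos': array([0.1956, 0.6193, 0.2295]), 'tool_rot': array([-179.89  ,    0.0064,  162.4792]), 'force': array([-0.5092,  0.1169, -0.7264]), 'wrist_torque': array([ 0.014 ,  0.0313, -0.0245]), 'grasp_force': 0.0, 'grip_width': 0.08708945905130573}
{'K': array([[412.5384,   0.    , 257.043 ],
       [  0.    , 412.5384, 191.5467],
       [  0.    ,   0.    ,   1.    ]]), 'T': array([[-0.0252,  0.9985, -0.0481,  0.5216],
       [-0.9993, -0.0266, -0.0275, -0.0499],
       [-0.0287,  0.0474,  0.9985,  1.1518],
       [ 0.    ,  0.    ,  0.    ,  1.    ]])}
{'K': array([[367.7702,   0.    , 249.7345],
       [  0.    , 367.7702, 192.4535],
       [  0.    ,   0.    ,   1.    ]]), 'T': array([[ 0.6309,  0.3963, -0.667 , -0.036 ],
       [-0.7755,  0.2939, -0.5588, -0.5372],
       [-0.0254,  0.8698,  0.4927,  0.5626],
       [ 0.    ,  0.    ,  0.    ,  1.    ]])}
```

View pics/top.png

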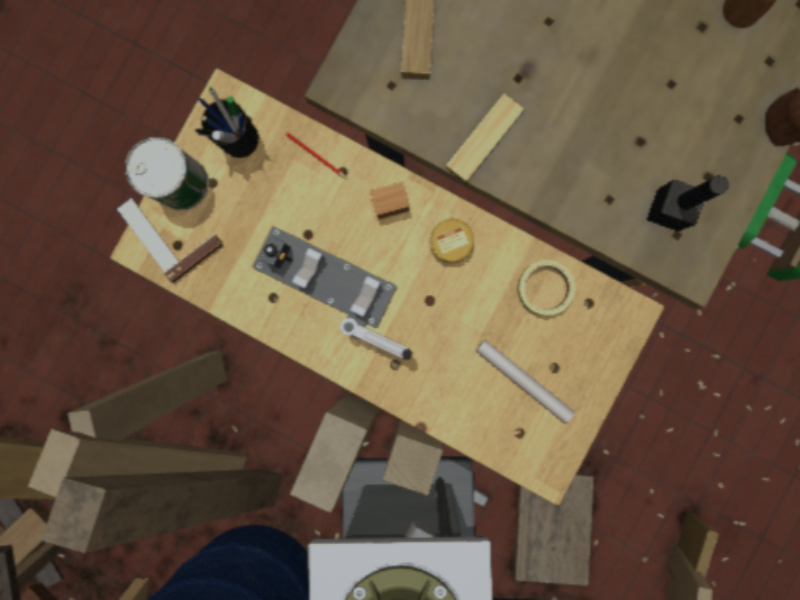

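View pics/scene.png

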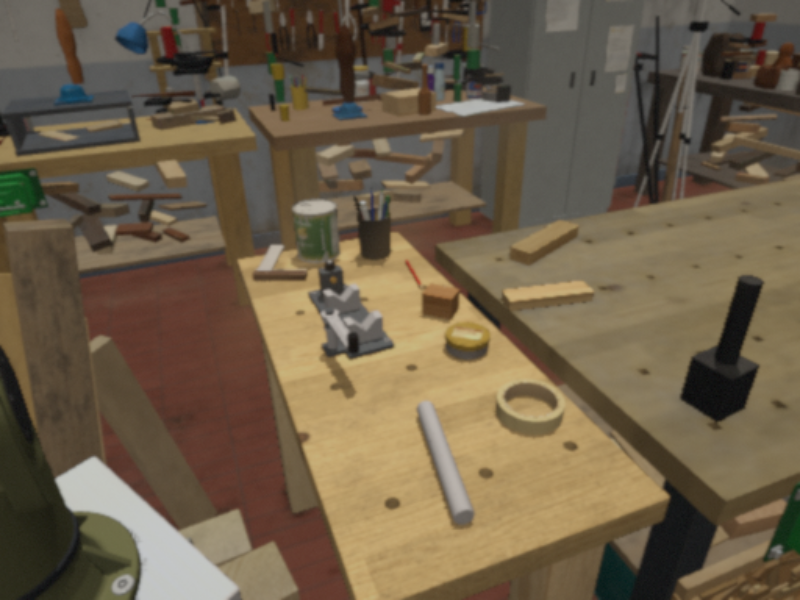

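Top view (800x600 px): the bar runs from (482,347) to (572,417). The V-blocks are at (308,268) and (367,297), the stop at (275,255), the strap pivot at (348,327) and the knob at (405,354). Tin is at (452,241), tape at (547,289) and offcut at (391,201).

Run:
```python
from h import *
z=np.load('top.npz');P=z['P'];im=z['im'];s=512/800
def px(u,v): return P[int(v*s),int(u*s)]
for n,(u,v) in dict(bar1=(485,350),bar2=(570,415),bench=(440,330),b2=(230,230),stopscrew=(271,250),VL=(308,268),VR=(367,297),piv=(348,327),knob=(406,354),plate=(338,280),tin=(452,241),tape=(528,285)).items(): print(n,px(u,v))
m=np.zeros(P.shape[:2],bool)
def reg(u0,u1,v0,v1,lo,hi):
    m=np.zeros(P.shape[:2],bool); m[int(v0*s):int(v1*s),int(u0*s):int(u1*s)]=1
    return m&(P[...,2]>lo)&(P[...,2]<hi)
b=P[reg(470,585,335,430,.015,.035)]
c,(w,h),a=r=cv2.minAreaRect(b[:,:2].astype(np.float32)); print('bar',r, b[:,2].max())
for n,a in dict(plate=(245,405,220,335,.006,.014),VR=(340,385,272,325,.04,.06),VL=(292,325,245,292,.04,.06),stop=(255,295,235,275,.05,.1),knob=(395,415,343,365,.08,.12),strap=(338,415,312,365,.06,.12)).items():
    q=P[reg(*a)]; r=cv2.minAreaRect(q[:,:2].astype(np.float32)); print(n,len(q),q.mean(0),r,cv2.boxPoints(r).tolist() if n in('plate','stop') else '')
    if n in('strap','stop'): print(np.percentile(q[:,2],[5,25,50,75,95]))
x=z['im'][130:240,150:280]; cv2.imwrite('pics/fix.png',cv2.resize(x,(780,600),interpolation=2))
```

```text
bar1 [ 0.4839 -0.1602  0.0275]
bar2 [ 0.3706 -0.3013  0.0279]
bench [ 0.5211 -0.0836  0.0003]
b2 [0.7111 0.2893 0.0034]
stopscrew [0.6618 0.1978 0.0819]
VL [0.6363 0.144  0.0309]
VR [0.5815 0.0436 0.031 ]
piv [0.5301 0.0715 0.0841]
knob [ 0.4842 -0.0236  0.0937]
plate [0.6145 0.0947 0.0113]
tin [ 0.6761 -0.1089  0.0286]
tape [ 0.5975 -0.241   0.003 ]
bar ((0.42873433232307434, -0.2304341197013855), (0.20002563297748566, 0.025269225239753723), 49.52577590942383) 0.031765651764653624
plate 1833 [0.6177 0.1112 0.01  ] ((0.6187075972557068, 0.1227957010269165), (0.2839291989803314, 0.1849086582660675), 88.41051483154297) [[0.5223510265350342, -0.01654975116252899], [0.7071884870529175, -0.02167879045009613], [0.7150641679763794, 0.2621411681175232], [0.5302267074584961, 0.26727020740509033]]
VR 167 [0.5828 0.0422 0.0491] ((0.5826573967933655, 0.04227074980735779), (0.024048980325460434, 0.06360054016113281), 62.4266357421875) 
VL 172 [0.6339 0.1408 0.0487] ((0.6341992616653442, 0.1416638046503067), (0.025175880640745163, 0.06379267573356628), 62.14838790893555) 
stop 196 [0.6618 0.1949 0.0696] ((0.6623831987380981, 0.19608360528945923), (0.03232137858867645, 0.04322635382413864), 63.40468215942383) [[0.6358219385147095, 0.19130878150463104], [0.6744745969772339, 0.17195694148540497], [0.6889444589614868, 0.20085842907428741], [0.6502918004989624, 0.2202102690935135]]
[0.0548 0.0657 0.0689 0.0779 0.0817]
knob 41 [ 0.4846 -0.0254  0.0931] ((0.48827481269836426, -0.019003935158252716), (0.034728214144706726, 0.01588631421327591), 60.45284652709961) 
strap 402 [0.5103 0.0267 0.0787] ((0.5069505572319031, 0.024854838848114014), (0.1296219825744629, 0.02783830650150776), 61.36709213256836) 
[0.073  0.0755 0.0774 0.0796 0.0951]
```

View pics/fix.png

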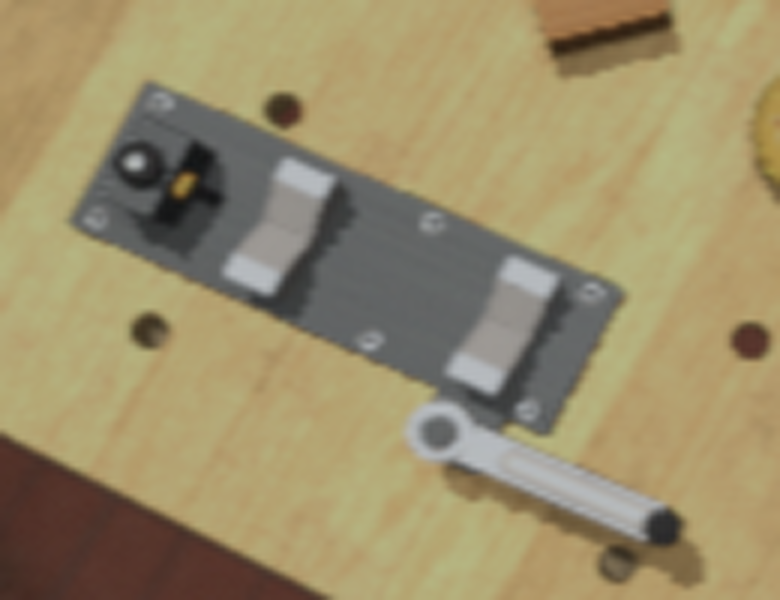

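```bash
cat >> h.py <<'E'
from scipy.spatial.transform import Rotation as Rn
VC=np.array([.6084,.0920]);VY=62.4
def W(x,y): # V frame (mm) -> world xy
    c,s=np.cos(np.radians(VY)),np.sin(np.radians(VY)); return VC+np.array([c*x-s*y,s*x+c*y])/1000
def plan(wps,start=None):
    o=env.get_obs()
    p,yaw=(np.array(o['tool_pos']),o['tool_rot'][2]) if start is None else start
    for q in wps:
        q=np.array(q,float); R=Rn.from_euler('xyz',[180,0,yaw],degrees=True)
        dy=(q[3]-yaw+180)%360-180
        print('to',q,'shift',(R.inv().apply(q[:3]-p)*1000).round(1),'turn',round(-np.radians(dy),3))
        p,yaw=q[:3],q[3]
E
python3 - <<'E'
from h import *
plan([(.40,.46,.23,122),(.48,.24,.22,85),(.46,0,.2,50),(.4287,-.2304,.1,49.5)],(np.array([.196,.62,.231]),162.5))
E
```

```text
to [  0.4    0.46   0.23 122.  ] shift [-242.7  -91.3    1. ] turn 0.707
to [ 0.48  0.24  0.22 85.  ] shift [-229.   -48.7   10. ] turn 0.646
to [ 0.46  0.    0.2  50.  ] shift [-240.8    1.    20. ] turn 0.611
to [ 0.4287 -0.2304  0.1    49.5   ] shift [-196.6  124.1  100. ] turn 0.009
```

Request:
arm_command(series=[[[-48, -18, 0], 0.14], [[-96, -36, 0], 0.28], [[-144, -54, 0], 0.42], [[-192, -72, 1], 0.56], [[-240, -90, 1], 0.7]], grip=-1)

```text
time_s: 0.6
tool_pos: [0.3933, 0.4649, 0.2297]
tool_rot: [180.0, -0.0, 122.1]
force: [0.7, 0.0, -0.3]
grip_width: 0.0865
grasp_force: 0.0
```

Request:
arm_command(series=[[[-46, -10, 2], 0.13], [[-92, -20, 4], 0.26], [[-138, -30, 6], 0.39], [[-184, -40, 8], 0.52], [[-230, -50, 10], 0.65]])

```text
time_s: 1.1
tool_pos: [0.4735, 0.2427, 0.2192]
tool_rot: [-180.0, 0.0, 84.8]
force: [0.8, 1.4, -0.8]
grip_width: 0.0871
grasp_force: 0.0
```

Request:
arm_command(series=[[[-48, 0, 4], 0.12], [[-96, 0, 8], 0.24], [[-144, 0, 12], 0.36], [[-192, 0, 16], 0.48], [[-240, 0, 20], 0.6]])

```text
time_s: 1.6
tool_pos: [0.4523, 0.0037, 0.1992]
tool_rot: [-180.0, -0.0, 50.5]
force: [0.0, -1.4, 0.2]
grip_width: 0.0871
grasp_force: 0.0
```

Run:
```python
from h import *
o=env.get_obs();print(o['time_s'],o['tool_pos'],o['tool_rot'],o['force'])
plan([(.4287,-.2304,.1,49.5)])
```

```text
1.6 [0.4523 0.0037 0.1992] [-179.982    -0.021    50.4839] [ 0.0123 -1.3581  0.1759]
to [ 0.4287 -0.2304  0.1    49.5   ] shift [-195.6  130.7   99.2] turn 0.017
```

Request:
arm_command(series=[[[-39, 26, 10], 0.01], [[-78, 52, 20], 0.02], [[-117, 78, 30], 0.02], [[-156, 104, 40], 0.02], [[-196, 130, 60], 0.02]])

```text
time_s: 2.1
tool_pos: [0.4302, -0.2288, 0.1408]
tool_rot: [179.9, -0.1, 49.6]
force: [1.3, 0.6, -0.8]
grip_width: 0.0871
grasp_force: 0.0
```

Request:
arm_command(series=[[[0, 0, 0], 0], [[0, 0, 0], 0], [[0, 0, 0], 0], [[0, 0, 0], 0], [[0, 0, 0], 0]])

```text
time_s: 2.6
tool_pos: [0.4306, -0.2256, 0.1406]
tool_rot: [180.0, -0.1, 49.8]
force: [-0.2, -0.0, 1.1]
grip_width: 0.0869
grasp_force: 0.0
```

Run:
```python
from h import *
im,d,P,c=cloud('wrist'); print(c['hand_eye'])
cv2.imwrite('pics/w1.png',im)
m=(P[...,2]>.014)&(P[...,2]<.035)&(np.hypot(P[...,0]-.4287,P[...,1]+.2304)<.13)
q=P[m]; print(m.sum(), q.mean(0),q[:,2].max(),cv2.minAreaRect(q[:,:2].astype(np.float32)))
t=P[(P[...,2]>.022)&m]; print(cv2.fitLine(t[:,:2].astype(np.float32),2,0,.01,.01).T)
plan([(.4287,-.2304,.011,49.5)])
```

```text
[[-0.0007  0.9635  0.2677  0.0731]
 [ 1.      0.0004  0.0014  0.0004]
 [ 0.0012  0.2677 -0.9635 -0.1547]
 [ 0.      0.      0.      1.    ]]
5620 [ 0.4572 -0.2183  0.0237] 0.028006419398846627 ((0.47215813398361206, -0.26530295610427856), (0.19954904913902283, 0.13985510170459747), 49.5200309753418)
[[ 0.9006  0.4347  0.4574 -0.2186]]
to [ 0.4287 -0.2304  0.011  49.5   ] shift [ -4.6   1.6 129.5] turn 0.004
```

View pics/w1.png

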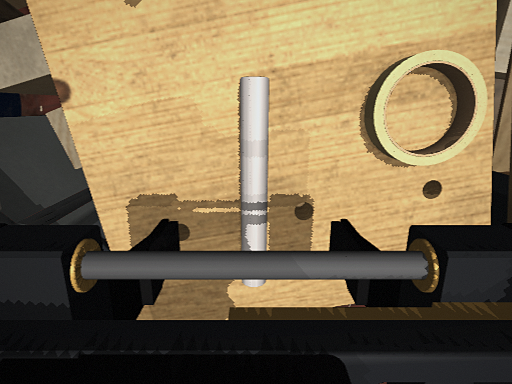

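The wrist view shows the bar at columns 241–268, centred between the open fingers, with the tape well clear on the right. Descending.

Request:
arm_command(series=[[[-5, 2, 30], 0], [[-5, 2, 60], 0], [[-5, 2, 90], 0], [[-5, 2, 115], 0], [[-5, 2, 128], 0]])

```text
time_s: 3.15
tool_pos: [0.4272, -0.2309, 0.0104]
tool_rot: [-179.9, 0.1, 49.7]
force: [0.4, 0.1, 0.7]
grip_width: 0.0871
grasp_force: 0.0
```

Request:
arm_command(series=[[[0, 0, 0], 0], [[0, 0, 0], 0], [[0, 0, 0], 0], [[0, 0, 0], 0], [[0, 0, 0], 0]], grip=1, grip_force=35)

```text
time_s: 3.65
tool_pos: [0.4289, -0.2321, 0.013]
tool_rot: [179.9, -0.1, 49.6]
force: [0.2, 0.1, 0.9]
grip_width: 0.0545
grasp_force: 0.0
```

Request:
arm_command(series=[[[0, 0, 0], 0], [[0, 0, 0], 0], [[0, 0, 0], 0], [[0, 0, 0], 0], [[0, 0, 0], 0]])

```text
time_s: 4.15
tool_pos: [0.4278, -0.2317, 0.0121]
tool_rot: [-179.9, -0.0, 49.6]
force: [-2.4, 1.8, 1.0]
grip_width: 0.0251
grasp_force: 35.0
```

Request:
arm_command(series=[[[0, 0, -15], 0], [[0, 0, -45], 0], [[0, 0, -80], 0], [[0, 0, -110], 0], [[0, 0, -130], 0]])

```text
time_s: 4.65
tool_pos: [0.4281, -0.2323, 0.1433]
tool_rot: [180.0, -0.0, 49.6]
force: [0.4, -0.3, -5.9]
grip_width: 0.025
grasp_force: 35.0
```

Run:
```python
from h import *
o=env.get_obs();print(o['time_s'],o['tool_pos'],o['tool_rot'],o['force'],o['grip_width'],o['grasp_force'])
print(W(-20,0),W(-56,58)); plan([(*W(-20,0),.14,62.4)])
```

```text
4.65 [ 0.4281 -0.2323  0.1433] [179.9534  -0.0403  49.5827] [ 0.4258 -0.3243 -5.9279] 0.024987919732885285 34.99791741371155
[0.5991 0.0743] [0.5311 0.0692]
to [ 0.5991  0.0743  0.14   62.4   ] shift [344.3 -68.5   3.3] turn -0.224
```

Request:
arm_command(series=[[[30, -6, 0], -0.03], [[65, -13, 0], -0.06], [[105, -21, 0], -0.1], [[145, -29, 0], -0.13], [[185, -37, 0], -0.16]])

```text
time_s: 5.15
tool_pos: [0.5194, -0.0657, 0.141]
tool_rot: [-179.9, 0.1, 58.8]
force: [0.9, -1.4, -5.1]
grip_width: 0.0246
grasp_force: 35.0
```

Request:
arm_command(series=[[[45, 0, 0], -0.02], [[85, 0, 0], -0.04], [[120, 0, 0], -0.05], [[145, 0, 0], -0.06], [[155, 0, 0], -0.06]])

```text
time_s: 5.65
tool_pos: [0.6001, 0.0691, 0.1402]
tool_rot: [-179.9, 0.1, 62.5]
force: [-0.0, 0.8, -6.4]
grip_width: 0.0253
grasp_force: 35.0
```

Request:
arm_command(series=[[[0, 0, 0], 0], [[0, 0, 0], 0], [[0, 0, 0], 0], [[0, 0, 0], 0], [[0, 0, 0], 0]])

```text
time_s: 6.15
tool_pos: [0.6, 0.0644, 0.1425]
tool_rot: [180.0, -0.0, 62.1]
force: [0.2, -0.3, -5.9]
grip_width: 0.0251
grasp_force: 35.0
```

Run:
```python
from h import *
o=env.get_obs();print(o['time_s'],o['tool_pos'],o['tool_rot'],o['force'],o['grip_width'],o['grasp_force'])
plan([(*W(-20,0),.08,62.4)])
im,d,P,c=cloud('wrist')
im2,d2,P2,c2=cloud('top'); cv2.imwrite('pics/w2.png',np.hstack([cv2.resize(im,(400,300)),cv2.resize(im2[100:260,130:343],(400,300))]))
# wrist cloud in V frame
def toV(P):
    c,s=np.cos(np.radians(VY)),np.sin(np.radians(VY));D=P[...,:2]-VC;return np.stack([c*D[...,0]+s*D[...,1],-s*D[...,0]+c*D[...,1]],-1)*1000
for nm,PP in(('wrist',P),('top',P2)):
    Q=toV(PP);z=PP[...,2]*1000
    m=(z>120)&(z<160)&(abs(Q[...,1])<25)&(abs(Q[...,0])<160)
    if m.sum()>50:
        q=Q[m];print(nm,'bar',m.sum(),q.min(0),q.max(0),cv2.fitLine(q.astype(np.float32),2,0,.01,.01).T)
    for x0 in(-56,56):
        m=(z>46)&(z<57)&(abs(Q[...,0]-x0)<25)&(abs(Q[...,1])<45)
        if m.sum()>30:q=Q[m];print(nm,'block',x0,m.sum(),q.min(0),q.max(0),q.mean(0),cv2.minAreaRect(q.astype(np.float32)))
    m=(z>52)&(z<62)&(Q[...,0]>80)&(Q[...,0]<150)&(abs(Q[...,1])<30)
    if m.sum()>20:q=Q[m];print(nm,'stop',m.sum(),np.percentile(q,[2,50,98],axis=0))
```

```text
6.15 [0.6    0.0644 0.1425] [179.9971  -0.0244  62.1253] [ 0.1761 -0.3135 -5.9019] 0.02510149234996717 34.998579025268555
to [ 0.5991  0.0743  0.08   62.4   ] shift [ 8.3 -5.4 62.5] turn -0.005
wrist bar 13110 [-67.1239 -24.9604] [74.8504 16.0399] [[ 1.     -0.0096 18.0289 -5.7743]]
wrist block -56 362 [-63.6251 -30.3472] [-41.1025  33.3208] [-47.1179  16.6865] ((-52.16423797607422, 1.3941783905029297), (22.079669952392578, 63.763851165771484), 0.7613492012023926)
wrist block 56 958 [ 46.3234 -30.2786] [70.0833 33.8509] [58.3359 16.2112] ((58.28974914550781, 1.7819175720214844), (23.735408782958984, 64.12299346923828), 0.30524107813835144)
wrist stop 369 [[103.221  -18.4162]
 [108.1941   1.729 ]
 [108.9092  21.7681]]
top bar 313 [-126.8802  -19.4444] [-46.0349   6.1803] [[  1.      -0.0091 -91.7168  -6.4778]]
top block -56 71 [-68.0041 -31.9106] [-45.3624  31.5564] [-58.5462   3.8599] ((-58.80107498168945, -0.25058746337890625), (21.533550262451172, 64.15424346923828), 5.31726598739624)
```

View pics/w2.png

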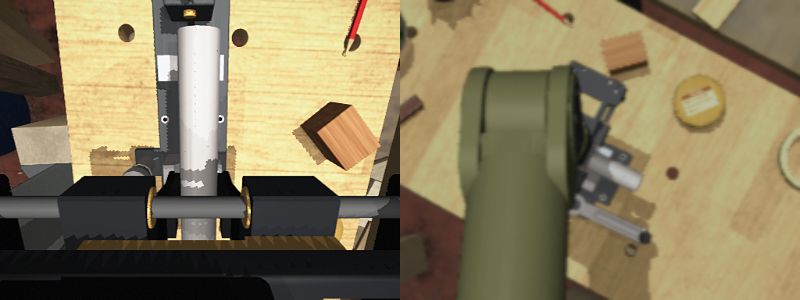

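Wrist half: bar end at (198,28) px, in front of the stop's button at (190,14). The depth data puts the bar about 7 mm to the -y side of the V's line. I'll correct that and lower.

Request:
arm_command(series=[[[5, -3, 0], -0.005], [[10, -6, 5], -0.01], [[15, -7, 20], -0.01], [[15, -7, 40], -0.01], [[15, -7, 55], -0.01]])

```text
time_s: 6.75
tool_pos: [0.5999, 0.0829, 0.0847]
tool_rot: [-179.9, 0.1, 62.9]
force: [-0.8, -0.4, -6.7]
grip_width: 0.0253
grasp_force: 35.0
```

Request:
arm_command(series=[[[0, 0, 8], 0], [[0, 0, 16], 0], [[0, 0, 22], 0], [[0, 0, 27], 0], [[0, 0, 30], 0]])

```text
time_s: 7.25
tool_pos: [0.6012, 0.0819, 0.0571]
tool_rot: [180.0, -0.0, 62.8]
force: [-0.7, -1.5, -5.1]
grip_width: 0.025
grasp_force: 35.0
```

Run:
```python
from h import *
for i in range(2):
    o=env.get_obs();print(o['time_s'],o['tool_pos'],o['tool_rot'],o['force'],o['wrist_torque'])
    im,d,P,c=cloud('wrist')
```

```text
7.25 [0.6012 0.0819 0.0571] [179.9881  -0.0152  62.7761] [-0.6873 -1.4701 -5.1172] [-0.1462  0.0722 -0.0716]
7.3 [0.6009 0.0819 0.0568] [-179.9902    0.0072   62.7833] [-0.7235  0.0575 -6.5763] [-0.1374  0.1317 -0.0665]
```

Request:
arm_command(series=[[[0, 0, 1], 0], [[0, 0, 2], 0], [[0, 0, 3], 0], [[0, 0, 4], 0], [[0, 0, 4], 0]])

```text
time_s: 7.85
tool_pos: [0.601, 0.0819, 0.0531]
tool_rot: [-180.0, 0.0, 62.8]
force: [0.1, -0.3, -6.3]
grip_width: 0.0251
grasp_force: 35.0
```

Request:
arm_command(series=[[[0, 0, 1], 0], [[0, 0, 2], 0], [[0, 0, 3], 0], [[0, 0, 3], 0], [[0, 0, 3], 0]])

```text
time_s: 8.35
tool_pos: [0.6011, 0.0819, 0.0502]
tool_rot: [180.0, -0.0, 62.8]
force: [0.8, 0.4, -6.0]
grip_width: 0.0248
grasp_force: 35.0
```

Request:
arm_command(series=[[[0, 0, 0.5], 0], [[0, 0, 1], 0], [[0, 0, 1.5], 0], [[0, 0, 2], 0], [[0, 0, 2], 0]])

```text
time_s: 8.85
tool_pos: [0.6012, 0.082, 0.0491]
tool_rot: [-180.0, -0.0, 62.8]
force: [-3.5, -0.6, 3.4]
grip_width: 0.0249
grasp_force: 35.0
```

The bar is seated, with the V now taking its weight. Releasing.

Request:
arm_command(series=[[[0, 0, 0], 0], [[0, 0, 0], 0], [[0, 0, 0], 0], [[0, 0, 0], 0], [[0, 0, 0], 0]], grip=0.2)

```text
time_s: 9.35
tool_pos: [0.6013, 0.0819, 0.0483]
tool_rot: [180.0, -0.0, 62.8]
force: [-0.5, -0.5, 0.3]
grip_width: 0.0345
grasp_force: 0.0
```

Request:
arm_command(series=[[[0, 0, -10], 0], [[0, 0, -30], 0], [[0, 0, -55], 0], [[0, 0, -70], 0], [[0, 0, -80], 0]])

```text
time_s: 9.85
tool_pos: [0.6018, 0.082, 0.1302]
tool_rot: [179.9, -0.1, 62.8]
force: [-0.3, -0.3, 0.1]
grip_width: 0.0346
grasp_force: 0.0
```

Run:
```python
from h import *
im,d,P,c=cloud('wrist'); o=env.get_obs(); print(o['tool_pos'],o['tool_rot'],o['grip_width'])
c,s=np.cos(np.radians(VY)),np.sin(np.radians(VY));D=P[...,:2]-VC;Q=np.stack([c*D[...,0]+s*D[...,1],-s*D[...,0]+c*D[...,1]],-1)*1000;z=P[...,2]*1000
m=(z>57)&(z<68)&(abs(Q[...,1])<16)&(Q[...,0]>-30)&(Q[...,0]<97); q=Q[m];print('bar',m.sum(),np.percentile(q,[.5,99.5],axis=0),z[m].max(),cv2.fitLine(q.astype(np.float32),2,0,.01,.01).T)
for x0 in np.arange(-30,90,20):
    k=m&(abs(Q[...,0]-x0)<10)
    if k.sum()>20: print(x0,np.percentile(z[k],[50,95]).round(1),Q[k].mean(0))
m=(z>40)&(z<70)&(Q[...,0]>94)&(Q[...,0]<115)&(abs(Q[...,1])<25)
for y0 in range(-20,25,5):
    k=m&(abs(Q[...,1]-y0)<2.5)
    if k.sum()>5: print(y0,np.percentile(Q[k][:,0],[5,50,95]).round(1))
cv2.imwrite('pics/w3.png',im)
# push start: bar free end estimate
plan([(*W(-160,1.7),.13,62.6)])
```

```text
[0.6024 0.0821 0.1312] [179.8519  -0.1663  62.779 ] 0.03457148279026178
bar 4825 [[-29.2282  -9.1611]
 [ 89.9152  12.8759]] 65.25658974374912 [[ 1.      0.0029 34.2922  1.8352]]
-30 [61.8 63.6] [-24.9434   1.4799]
-10 [61.8 63.8] [-10.0551   1.7549]
10 [61.9 63.7] [10.0093  1.7463]
30 [61.9 63.6] [30.1628  1.9273]
50 [61.8 63.8] [50.1543  1.8636]
70 [61.9 63.8] [70.1908  1.946 ]
-20 [108.3 110.  114.5]
-15 [108.2 109.2 114.3]
-10 [108.2 109.2 114.3]
-5 [105.4 108.8 113.9]
0 [103.3 108.2 111.6]
5 [103.3 108.2 111.9]
10 [108.2 108.9 113.9]
15 [108.1 109.1 114.5]
20 [108.1 109.2 114. ]
to [ 0.5328 -0.049   0.13   62.6   ] shift [-148.4   -1.9    1.2] turn 0.003
```

View pics/w3.png

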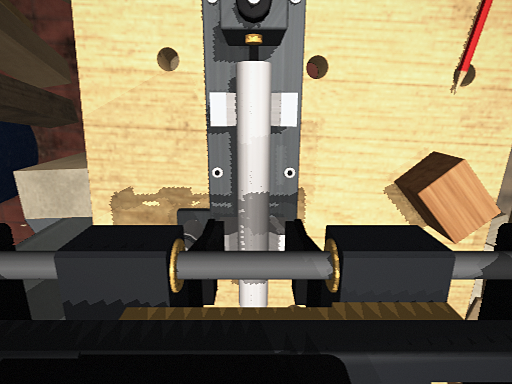

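Wrist view: the bar lies straight in the V with its top at a uniform 63.8 mm. Its end (254,62) is about 13 mm from the brass button (254,38), and the free end is about 18 mm from home. Now I'll push from the free end with closed fingers.

Request:
arm_command(series=[[[-30, -1, 0], 0.003], [[-70, -2, 0], 0.003], [[-105, -2, 0], 0.003], [[-125, -2, 0], 0.003], [[-130, -2, 0], 0.003]], grip=1, grip_force=20)

```text
time_s: 10.4
tool_pos: [0.5388, -0.035, 0.128]
tool_rot: [-180.0, -0.0, 62.4]
force: [0.2, 0.6, -0.0]
grip_width: 0.0041
grasp_force: 0.0
```

Request:
arm_command(series=[[[0, 0, 15], 0], [[0, 0, 35], 0], [[0, 0, 55], 0], [[0, 0, 70], 0], [[0, 0, 79], 0]])

```text
time_s: 10.9
tool_pos: [0.5392, -0.0312, 0.0469]
tool_rot: [-179.9, 0.1, 62.7]
force: [0.0, -0.7, 0.6]
grip_width: 0.0005
grasp_force: 0.0
```

Run:
```python
from h import *
o=env.get_obs();print(o['time_s'],o['tool_pos'],o['tool_rot'],o['force'],o['grip_width'])
plan([(*W(-119.5,1.8),.051,62.6),(*W(-101.3,1.8),.051,62.6)])
```

```text
10.9 [ 0.5392 -0.0312  0.0469] [-179.8783    0.0913   62.7436] [ 0.0129 -0.6782  0.6349] 0.0005462362563004813
to [ 0.5514 -0.0131  0.051  62.6   ] shift [21.7  2.5 -4.1] turn 0.003
to [ 0.5599  0.0031  0.051  62.6   ] shift [18.2  0.1  0. ] turn -0.0
```

Request:
arm_command(series=[[[4, 1, -2], 0], [[8, 2, -3], 0], [[12, 2, -3], 0], [[15, 2, -3], 0], [[17, 2, -3], 0]])

```text
time_s: 11.4
tool_pos: [0.55, -0.018, 0.0528]
tool_rot: [180.0, -0.1, 62.6]
force: [0.8, 0.4, -0.8]
grip_width: 0.0007
grasp_force: 0.0
```

Request:
arm_command(series=[[[1.5, 0, 0], 0], [[3, 0, 0], 0], [[4.5, 0, 0], 0], [[6, 0, 0], 0], [[7.5, 0, 0], 0]])

```text
time_s: 11.9
tool_pos: [0.5522, -0.0132, 0.0522]
tool_rot: [-180.0, 0.1, 62.6]
force: [-1.6, -3.7, 3.2]
grip_width: 0.0004
grasp_force: 2.0
```

Request:
arm_command(series=[[[1.5, 0, 0], 0], [[3, 0, 0], 0], [[4.5, 0, 0], 0], [[6, 0, 0], 0], [[7, 0, 0], 0]])

```text
time_s: 12.4
tool_pos: [0.5562, -0.0055, 0.0522]
tool_rot: [180.0, -0.0, 62.6]
force: [-2.0, -2.2, 1.4]
grip_width: 0.0003
grasp_force: 1.8
```

Run:
```python
from h import *
o=env.get_obs();print(o['time_s'],o['tool_pos'],o['tool_rot'],o['force'],o['grip_width'])
plan([(*W(-101.3,1.8),.051,62.6)])
```

```text
12.4 [ 0.5562 -0.0055  0.0522] [179.9979  -0.0043  62.6217] [-1.9789 -2.1924  1.407 ] 0.00029517795664088335
to [ 0.5599  0.0031  0.051  62.6   ] shift [ 9.3 -0.7  1.2] turn 0.0
```

Request:
arm_command(series=[[[1.2, 0, 0], 0], [[2.4, 0, 0], 0], [[3.6, 0, 0], 0], [[4.8, 0, 0], 0], [[6, 0, 0], 0]])

```text
time_s: 12.9
tool_pos: [0.5588, -0.0004, 0.0522]
tool_rot: [-180.0, 0.0, 62.6]
force: [-2.8, -3.9, 1.3]
grip_width: 0.0005
grasp_force: 2.0
```

Request:
arm_command(series=[[[0.4, 0, 0], 0], [[0.8, 0, 0], 0], [[1.2, 0, 0], 0], [[1.6, 0, 0], 0], [[2, 0, 0], 0]])

```text
time_s: 13.4
tool_pos: [0.5597, 0.0013, 0.0522]
tool_rot: [-180.0, 0.0, 62.6]
force: [-1.8, -2.8, 1.5]
grip_width: 0.0003
grasp_force: 2.1
```

Request:
arm_command(series=[[[0.3, 0, 0], 0], [[0.6, 0, 0], 0], [[0.9, 0, 0], 0], [[1.2, 0, 0], 0], [[1.5, 0, 0], 0]])

```text
time_s: 13.9
tool_pos: [0.5599, 0.0017, 0.0522]
tool_rot: [-180.0, 0.1, 62.6]
force: [-5.2, -5.9, 3.9]
grip_width: 0.0002
grasp_force: 3.5
```

Request:
arm_command(series=[[[0.2, 0, 0], 0], [[0.4, 0, 0], 0], [[0.6, 0, 0], 0], [[0.8, 0, 0], 0], [[1, 0, 0], 0]])

```text
time_s: 14.4
tool_pos: [0.5599, 0.0017, 0.0522]
tool_rot: [-179.9, 0.2, 62.6]
force: [-5.3, -7.4, 6.0]
grip_width: 0.0004
grasp_force: 4.3
```

Request:
arm_command(series=[[[0.3, 0, 0], 0], [[0.6, 0, 0], 0], [[0.9, 0, 0], 0], [[1.2, 0, 0], 0], [[1.2, 0, 0], 0]])

```text
time_s: 14.9
tool_pos: [0.5599, 0.0017, 0.0522]
tool_rot: [-179.9, 0.2, 62.5]
force: [-6.3, -7.5, 5.9]
grip_width: 0.0005
grasp_force: 5.3
```

The bar is hard against the stop at about 10 N and no longer moving. Back off and look at the knob.

Request:
arm_command(series=[[[-2, 0, 0], 0], [[-6, 0, 0], 0], [[-14, 0, 0], 0], [[-26, 0, 0], 0], [[-40, 0, 0], 0]])

```text
time_s: 15.4
tool_pos: [0.5429, -0.0311, 0.0523]
tool_rot: [180.0, -0.0, 62.7]
force: [0.5, -0.1, 0.3]
grip_width: 0.0004
grasp_force: 0.0
```

Request:
arm_command(series=[[[-10, 0, -30], 0], [[-30, 0, -65], 0], [[-60, 0, -100], 0], [[-95, 0, -125], 0], [[-120, 0, -135], 0]], grip=-0.3)

```text
time_s: 15.9
tool_pos: [0.4876, -0.1408, 0.1899]
tool_rot: [179.8, -0.2, 62.5]
force: [0.8, -0.8, -0.2]
grip_width: 0.0326
grasp_force: 0.0
```

Request:
arm_command(series=[[[0, 0, 0], 0], [[0, 0, 0], 0], [[0, 0, 0], 0], [[0, 0, 0], 0], [[0, 0, 0], 0]])

```text
time_s: 16.4
tool_pos: [0.4878, -0.1366, 0.1866]
tool_rot: [-179.9, 0.0, 62.7]
force: [-0.1, -0.0, -0.1]
grip_width: 0.0561
grasp_force: 0.0
```

Run:
```python
from h import *
o=env.get_obs(); print(o['time_s'],o['tool_pos'],o['tool_rot'],o['grip_width'])
im,d,P,c=cloud('wrist'); np.savez('w4.npz',P=P,im=im)
c,s=np.cos(np.radians(VY)),np.sin(np.radians(VY));D=P[...,:2]-VC;Q=np.stack([c*D[...,0]+s*D[...,1],-s*D[...,0]+c*D[...,1]],-1)*1000;z=P[...,2]*1000
near=lambda x,y,r:np.hypot(Q[...,0]-x,Q[...,1]-y)<r
m=(z>88)&(z<105)&near(-164,58,30)
if m.sum():q=Q[m];print('knob',m.sum(),q.min(0),q.max(0),q.mean(0),np.percentile(z[m],[5,50,95]),cv2.minEnclosingCircle(q.astype(np.float32)))
m=(z>70)&(z<88)&(Q[...,0]<-30)&(Q[...,0]>-180)&(abs(Q[...,1]-58)<25)
q=Q[m];print('strap',m.sum(),cv2.minAreaRect(q.astype(np.float32)),z[m].mean())
m=(z>80)&near(-56,58,14); print('piv',m.sum(),Q[m].mean(0) if m.any() else 0, np.percentile(z[m],95) if m.any() else 0, cv2.minEnclosingCircle(Q[m].astype(np.float32)) if m.any() else 0)
m=(z>57)&(z<68)&(abs(Q[...,1]-2)<12)&(Q[...,0]>-150)&(Q[...,0]<150);q=Q[m];print('bar',np.percentile(q[:,0],[.3,99.7]))
cv2.imwrite('pics/w4.png',im)
```

```text
16.4 [ 0.4878 -0.1366  0.1866] [-179.9465    0.0495   62.7033] 0.05608176680972068
knob 480 [-170.9922   47.7536] [-153.235    65.6391] [-162.252    56.2131] [91.7487 95.8628 97.0196] ((-162.16763305664062, 56.76414108276367), 9.012321472167969)
strap 1747 ((-138.6400146484375, 57.33301544189453), (64.49613189697266, 20.216157913208008), 1.4321744441986084) 77.21601651881237
piv 0 0 0 0Traceback (most recent call last):
  File "<stdin>", line 11, in <module>
    return _quantile_unchecked(
        a, q, axis, out, overwrite_input, method, keepdims, weights)
    return _ureduce(a,
                    func=_quantile_ureduce_func,
    ...<5 lines>...
                    overwrite_input=overwrite_input,
                    method=method)
    r = func(a, **kwargs)
    result = _quantile(arr,
                       quantiles=q,
    ...<2 lines>...
                       out=out,
                       weights=wgt)
    slices_having_nans = np.isnan(arr[-1, ...])
                                  ~~~^^^^^^^^^
IndexError: index -1 is out of bounds for axis 0 with size 0
```

Run:
```python
from h import *
plan([(*W(-162.2,56.6),.12,62.6),(*W(-162.2,56.6),.088,62.6)])
z=np.load('w4.npz');P=z['P']
cv2.imwrite('pics/w4.png',z['im'])
c,s=np.cos(np.radians(VY)),np.sin(np.radians(VY));D=P[...,:2]-VC;Q=np.stack([c*D[...,0]+s*D[...,1],-s*D[...,0]+c*D[...,1]],-1)*1000;zz=P[...,2]*1000
m=(zz>57)&(zz<68)&(abs(Q[...,1]-2)<12)&(abs(Q[...,0])<150);q=Q[m];print('bar',m.sum(),np.percentile(q[:,0],[.3,99.7]))
```

```text
to [ 0.4831 -0.0255  0.12   62.6   ] shift [ 96.7 -55.3  66.7] turn 0.001
to [ 0.4831 -0.0255  0.088  62.6   ] shift [ 0. -0. 32.] turn -0.0Traceback (most recent call last):
  File "<stdin>", line 6, in <module>
    return _quantile_unchecked(
        a, q, axis, out, overwrite_input, method, keepdims, weights)
    return _ureduce(a,
                    func=_quantile_ureduce_func,
    ...<5 lines>...
                    overwrite_input=overwrite_input,
                    method=method)
    r = func(a, **kwargs)
    result = _quantile(arr,
                       quantiles=q,
    ...<2 lines>...
                       out=out,
                       weights=wgt)
    slices_having_nans = np.isnan(arr[-1, ...])
                                  ~~~^^^^^^^^^
IndexError: index -1 is out of bounds for axis 0 with size 0
```

View pics/w4.png

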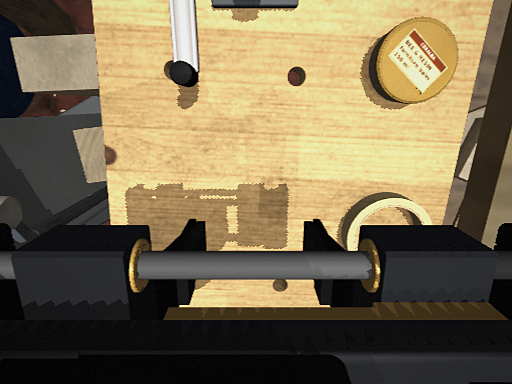

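The wrist view shows the knob at (183,72) on the parked strap, with room around it. Going to it.

Request:
arm_command(series=[[[25, -14, 15], 0], [[50, -28, 30], 0], [[75, -42, 45], 0], [[92, -52, 60], 0], [[97, -55, 67], 0]], grip_force=45)

```text
time_s: 16.95
tool_pos: [0.4827, -0.0232, 0.1187]
tool_rot: [-179.9, 0.1, 62.9]
force: [-0.4, 0.4, 0.7]
grip_width: 0.0565
grasp_force: 0.0
```

Request:
arm_command(series=[[[0, 0, 0], 0], [[0, 0, 0], 0], [[0, 0, 0], 0], [[0, 0, 0], 0], [[0, 0, 0], 0]])

```text
time_s: 17.45
tool_pos: [0.484, -0.0266, 0.1207]
tool_rot: [180.0, -0.0, 62.5]
force: [-0.2, 0.8, 0.7]
grip_width: 0.0564
grasp_force: 0.0
```

Run:
```python
from h import *
plan([(*W(-162.2,56.6),.088,62.6)])
```

```text
to [ 0.4831 -0.0255  0.088  62.6   ] shift [ 0.6 -1.3 32.7] turn -0.001
```

Request:
arm_command(series=[[[1, -1, 8], 0], [[1, -1, 16], 0], [[1, -1, 24], 0], [[1, -1, 30], 0], [[1, -1, 32], 0]])

```text
time_s: 17.95
tool_pos: [0.4825, -0.0247, 0.0871]
tool_rot: [-179.9, 0.1, 62.6]
force: [-0.9, 1.0, -1.1]
grip_width: 0.0564
grasp_force: 0.0
```

Request:
arm_command(series=[[[0, 0, 0], 0], [[0, 0, 0], 0], [[0, 0, 0], 0], [[0, 0, 0], 0], [[0, 0, 0], 0]], grip=1)

```text
time_s: 18.45
tool_pos: [0.4834, -0.0246, 0.0885]
tool_rot: [180.0, -0.0, 62.6]
force: [-0.3, -0.9, -0.1]
grip_width: 0.0242
grasp_force: 0.0
```

Request:
arm_command(series=[[[0, 0, 0], 0], [[0, 0, 0], 0], [[0, 0, 0], 0], [[0, 0, 0], 0], [[0, 0, 0], 0]])

```text
time_s: 18.95
tool_pos: [0.4833, -0.0246, 0.0883]
tool_rot: [180.0, -0.0, 62.6]
force: [0.3, 0.2, -0.1]
grip_width: 0.0168
grasp_force: 45.0
```

Request:
arm_command(series=[[[0, 0, -1], 0], [[0, 0, -2], 0], [[0, 0, -3], 0], [[0, 0, -4], 0], [[0, 0, -5], 0]])

```text
time_s: 19.45
tool_pos: [0.4831, -0.0238, 0.0929]
tool_rot: [-180.0, -0.0, 62.6]
force: [3.4, 3.8, -8.8]
grip_width: 0.0163
grasp_force: 45.0
```

Run:
```python
from h import *
o=env.get_obs(); print(o['time_s'],o['tool_pos'],o['tool_rot'],o['grip_width'],o['force'])
c,s=np.cos(np.radians(VY)),np.sin(np.radians(VY));D=(np.array(o['tool_pos'])[:2]-VC)*1000
k=np.array([c*D[0]+s*D[1],-s*D[0]+c*D[1]]);pv=np.array([-53.8,59.8]);v=k-pv
r=np.hypot(*v);a=np.arctan2(-v[1],-v[0]);print('knob V',k,'r',r,'angle',a)
# rows: tool-frame at each call start; 6 calls to 1.571
t0=a;n=6;dt=(1.571-a)/n;yaw0=o['tool_rot'][2]
f=lambda t:pv-108*np.array([np.cos(t),np.sin(t)])
for i in range(n):
    ta=a+i*dt; yaw=np.radians(yaw0-VY)+i*dt
    for j in range(1,6):
        t=ta+j*dt/5; w=f(t)-f(ta)
        x=np.cos(yaw)*w[0]+np.sin(yaw)*w[1]; y=np.sin(yaw)*w[0]-np.cos(yaw)*w[1]
        print([[round(x,1),round(y,1),0],round(-j*dt/5,3)],end=' ')
    print()
    if i==0: print('same rows each call (yaw turns with strap)'); break
print(f(1.571))
```

```text
19.45 [ 0.4831 -0.0238  0.0929] [-179.9777   -0.0379   62.641 ] 0.016348749983088582 [ 3.3819  3.804  -8.8193]
knob V [-160.6593   57.3854] r 106.88653655897167 angle 0.022591967221872337
[[np.float64(0.2), np.float64(5.6), 0], np.float64(-0.052)] [[np.float64(0.8), np.float64(11.1), 0], np.float64(-0.103)] [[np.float64(1.6), np.float64(16.6), 0], np.float64(-0.155)] [[np.float64(2.7), np.float64(22.1), 0], np.float64(-0.206)] [[np.float64(4.1), np.float64(27.5), 0], np.float64(-0.258)] 
same rows each call (yaw turns with strap)
[-53.778 -48.2  ]
```

Request:
arm_command(series=[[[0.2, 5.6, -0.3], -0.052], [[0.8, 11.1, -0.6], -0.103], [[1.6, 16.6, -1], -0.155], [[2.7, 22.1, -1], -0.206], [[4.1, 27.5, -1], -0.258]])

```text
time_s: 19.95
tool_pos: [0.5087, -0.0326, 0.0934]
tool_rot: [-179.9, -0.0, 77.5]
force: [1.0, 4.0, -8.3]
grip_width: 0.0169
grasp_force: 45.0
```

Request:
arm_command(series=[[[0.2, 5.6, 0], -0.052], [[0.8, 11.1, 0], -0.103], [[1.6, 16.6, 0], -0.155], [[2.7, 22.1, 0], -0.206], [[4.1, 27.5, 0], -0.258]])

```text
time_s: 20.45
tool_pos: [0.536, -0.0347, 0.0931]
tool_rot: [-179.8, -0.1, 92.3]
force: [0.6, 3.6, -7.3]
grip_width: 0.0165
grasp_force: 45.0
```

```bash
cat > s.py <<'E'
from h import *
o=env.get_obs(); print(o['time_s'],o['tool_pos'],o['tool_rot'],o['grip_width'],o['force'])
c,s=np.cos(np.radians(VY)),np.sin(np.radians(VY));M=np.array([[c,s],[-s,c]])
k=M@(np.array(o['tool_pos'])[:2]-VC)*1000;pv=np.array([-53.8,59.8]);v=k-pv
t=np.arctan2(-v[1],-v[0]);rad=v/np.hypot(*v);F=M@np.array(o['force'])[:2]
print('V',k,'r',np.hypot(*v),'angle',t,'F radial out',F@rad,'F tang',F@np.array([-rad[1],rad[0]]))
E
python3 s.py
```

```text
20.45 [ 0.536  -0.0347  0.0931] [-179.8024   -0.0539   92.3224] 0.01648312218000477 [ 0.6092  3.6169 -7.3248]
V [-145.8724    5.4721] r 106.90580742837327 angle 0.5330753973704585 F radial out -3.58090114924966 F tang 0.794063804714415
```

Request:
arm_command(series=[[[0, 0, 0], 0], [[0, 0, 0], 0], [[0, 0, -0.5], 0], [[0, 0, -1], 0], [[0, 0, -1.5], 0]], grip_force=60)

```text
time_s: 20.95
tool_pos: [0.5362, -0.0347, 0.0952]
tool_rot: [-179.9, -0.1, 92.2]
force: [-0.7, 6.5, -10.3]
grip_width: 0.0163
grasp_force: 60.0
```

Run:
```python
from h import *
o=env.get_obs(); print(o['tool_pos'],o['force'])
im,d,P,c=cloud('wrist'); np.savez('w5.npz',P=P,im=im)
c,s=np.cos(np.radians(VY)),np.sin(np.radians(VY));D=P[...,:2]-VC;Q=np.stack([c*D[...,0]+s*D[...,1],-s*D[...,0]+c*D[...,1]],-1)*1000;z=P[...,2]*1000
pv=np.array([-53.8,59.8]);E=Q-pv;r=np.hypot(E[...,0],E[...,1]);t=np.arctan2(-E[...,1],-E[...,0])
for r0 in range(15,100,10):
    m=(abs(r-r0)<5)&(abs((t-.533)*r)<8)&(z>68)&(z<100)
    if m.sum()>10: print(r0,m.sum(),np.percentile(z[m],[20,50,80]).round(1))
cv2.imwrite('pics/w5.png',im)
```

```text
[ 0.5362 -0.0347  0.0952] [ -0.6572   6.5307 -10.2988]
15 631 [79.3 79.9 80.6]
25 605 [78.9 79.5 80.1]
35 567 [79.5 80.7 81.9]
45 543 [79.9 81.3 82.3]
55 523 [79.9 81.3 82.4]
65 489 [79.9 81.3 82.2]
75 468 [79.9 81.4 82.4]
85 447 [79.9 81.4 82.3]
95 537 [80.2 81.8 83.6]
```

View pics/w5.png

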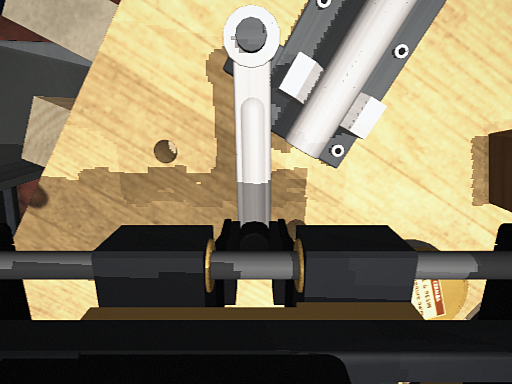

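The strap is lifted about 4 mm (force 10 N), pivot at (250,35), the bar's end at (310,145) still ahead. Continuing the swing.

Request:
arm_command(series=[[[0.2, 5.6, -0.3], -0.052], [[0.8, 11.1, -0.6], -0.103], [[1.7, 16.6, -1], -0.155], [[2.9, 22.1, -1], -0.206], [[4.3, 27.5, -1], -0.258]])

```text
time_s: 21.5
tool_pos: [0.563, -0.0297, 0.0958]
tool_rot: [-179.8, -0.1, 107.1]
force: [-1.3, 4.5, -10.2]
grip_width: 0.0163
grasp_force: 60.0
```

Request:
arm_command(series=[[[0.2, 5.6, 0], -0.052], [[0.8, 11.1, 0], -0.103], [[1.7, 16.6, 0], -0.155], [[2.9, 22.1, 0], -0.206], [[4.3, 27.5, 0], -0.258]])

```text
time_s: 22.0
tool_pos: [0.5878, -0.018, 0.0956]
tool_rot: [-179.8, -0.1, 121.8]
force: [-1.7, 2.9, -9.6]
grip_width: 0.0162
grasp_force: 60.0
```

```bash
python3 s.py
```

```text
22.0 [ 0.5878 -0.018   0.0956] [-179.7979   -0.1177  121.8168] 0.016156495181840695 [-1.7354  2.948  -9.6147]
V [-107.037   -32.7352] r 106.75647366367069 angle 1.0487247744468828 F radial out -3.4188018603024752 F tang 0.11957595362254554
```

Request:
arm_command(series=[[[0.2, 5.6, 0], -0.052], [[0.8, 11.1, 0], -0.103], [[1.7, 16.6, 0], -0.155], [[2.9, 22.1, 0], -0.206], [[4.3, 27.5, 0], -0.258]])

```text
time_s: 22.5
tool_pos: [0.6088, -0.0005, 0.0955]
tool_rot: [-179.8, -0.1, 136.6]
force: [-1.9, 2.9, -10.0]
grip_width: 0.0163
grasp_force: 60.0
```

Request:
arm_command(series=[[[0.2, 5.6, 0], -0.052], [[0.8, 11.1, 0], -0.103], [[1.7, 16.6, 0], -0.155], [[2.7, 21, 0], -0.2], [[3.6, 25, 0], -0.24]])

```text
time_s: 23.0
tool_pos: [0.6236, 0.0199, 0.0954]
tool_rot: [-179.8, -0.2, 150.3]
force: [-0.9, 2.1, -10.5]
grip_width: 0.0163
grasp_force: 60.0
```

```bash
python3 s.py
```

```text
23.0 [0.6236 0.0199 0.0954] [-179.8189   -0.1621  150.3019] 0.016338777788097482 [ -0.9405   2.1457 -10.5283]
V [-56.8493 -46.8376] r 106.68121769273577 angle 1.5422091027632865 F radial out -1.868706336937612 F tang 1.412972833426347
```

Request:
arm_command(series=[[[0, 1, 0], -0.01], [[0, 2, 0], -0.02], [[0, 3, 0], -0.03], [[0, 4, 0], -0.035], [[0.2, 5, 0], -0.04]])

```text
time_s: 23.5
tool_pos: [0.6262, 0.0248, 0.096]
tool_rot: [-179.9, -0.1, 152.6]
force: [-5.0, 1.5, -11.2]
grip_width: 0.0165
grasp_force: 60.0
```

```bash
python3 s.py
```

```text
23.5 [0.6262 0.0248 0.096 ] [-179.894    -0.1485  152.574 ] 0.01645102482734525 [ -5.0217   1.4732 -11.1727]
V [-51.3117 -46.937 ] r 106.76598328866261 angle 1.5941045272370193 F radial out -5.155221202655297 F tang -0.9010915650206448
```

Request:
arm_command(series=[[[0, 0.4, 0], 0], [[0, 0.8, 0], 0], [[0, 1.2, 0], 0], [[0, 1.6, 0], 0], [[0, 2, 0], 0]])

```text
time_s: 24.0
tool_pos: [0.6268, 0.0259, 0.0959]
tool_rot: [-179.8, -0.2, 152.6]
force: [-4.7, 0.1, -10.4]
grip_width: 0.0157
grasp_force: 60.0
```

```bash
python3 s.py
```

```text
24.0 [0.6268 0.0259 0.0959] [-179.8326   -0.1658  152.5651] 0.015742351369139262 [ -4.7367   0.0614 -10.3699]
V [-50.0204 -46.9224] r 106.78928166622002 angle 1.606197042664324 F radial out -4.299230853802138 F tang -1.9891947705187722
```

Request:
arm_command(series=[[[0, 0.4, 0], 0], [[0, 0.8, 0], 0], [[0, 1.2, 0], 0], [[0, 1.6, 0], 0], [[0, 2, 0], 0]])

```text
time_s: 24.5
tool_pos: [0.6272, 0.0266, 0.0957]
tool_rot: [-179.7, -0.2, 152.5]
force: [-6.8, -0.9, -10.6]
grip_width: 0.016
grasp_force: 60.0
```

```bash
python3 s.py
```

```text
24.5 [0.6272 0.0266 0.0957] [-179.7314   -0.1946  152.5386] 0.01595103550401933 [ -6.8221  -0.8652 -10.5706]
V [-49.2803 -46.9379] r 106.83359217605128 angle 1.6131146225451967 F radial out -5.805995396415481 F tang -3.6851031339038354
```

Hard stop felt at about 1.61 on my scale (true 1.60). Back off to square, then lower.

Request:
arm_command(series=[[[0, -1.5, 0], 0.005], [[0, -3, 0], 0.01], [[0, -4, 0], 0.015], [[0, -5, 0], 0.02], [[0, -5, 0], 0.02]])

```text
time_s: 25.0
tool_pos: [0.6258, 0.0238, 0.0961]
tool_rot: [-179.9, -0.1, 151.4]
force: [-5.6, 2.0, -9.5]
grip_width: 0.0163
grasp_force: 60.0
```

```bash
python3 s.py
```

```text
25.0 [0.6258 0.0238 0.0961] [-179.902    -0.14    151.4152] 0.016339806485915032 [-5.5734  1.9683 -9.4777]
V [-52.3403 -46.9851] r 106.79511641352556 angle 1.5844652691648082 F radial out -5.8619674068414 F tang -0.7578015441193506
```

Request:
arm_command(series=[[[0, 0, 0.8], 0], [[0, 0, 1.5], 0], [[0, 0, 2.2], 0], [[0, 0, 3], 0], [[0, 0, 3], 0]])

```text
time_s: 25.5
tool_pos: [0.626, 0.0238, 0.0934]
tool_rot: [-179.9, -0.1, 151.4]
force: [-6.3, 2.1, -8.3]
grip_width: 0.0164
grasp_force: 60.0
```

```bash
python3 s.py
```

```text
25.5 [0.626  0.0238 0.0934] [-179.9064   -0.117   151.4317] 0.0163686098368399 [-6.2604  2.1487 -8.2523]
V [-52.2637 -47.1837] r 106.99472461450966 angle 1.585155767145645 F radial out -6.557062181602085 F tang -0.9021543319162427
```

Request:
arm_command(series=[[[0.3, -0.3, 0.5], 0], [[0.6, -0.6, 1], 0], [[1, -0.6, 1.5], 0], [[1, -0.6, 2], 0], [[1, -0.6, 2.5], 0]])

```text
time_s: 26.0
tool_pos: [0.6262, 0.0237, 0.0918]
tool_rot: [-180.0, 0.0, 151.4]
force: [-4.7, 0.5, -4.6]
grip_width: 0.0163
grasp_force: 60.0
```

```bash
python3 s.py
```

```text
26.0 [0.6262 0.0237 0.0918] [-179.9978    0.0254  151.4175] 0.0163205889210952 [-4.7353  0.4615 -4.5946]
V [-52.2729 -47.3604] r 107.17123908217043 angle 1.5850458708426003 F radial out -4.435257605447713 F tang -1.721846400143117
```

Request:
arm_command(series=[[[0.3, -0.2, 0.5], 0], [[0.6, -0.4, 1], 0], [[1, -0.5, 1.5], 0], [[1, -0.5, 1.7], 0], [[1, -0.5, 1.7], 0]])

```text
time_s: 26.5
tool_pos: [0.6263, 0.0236, 0.091]
tool_rot: [179.9, 0.2, 151.4]
force: [-3.5, -1.1, 4.5]
grip_width: 0.0163
grasp_force: 60.0
```

Request:
arm_command(series=[[[0, 0, 0], 0], [[0, 0, 0], 0], [[0, 0, 0], 0], [[0, 0, 0], 0], [[0, 0, 0], 0]], grip=0.2)

```text
time_s: 27.0
tool_pos: [0.6251, 0.0243, 0.0894]
tool_rot: [180.0, 0.0, 151.4]
force: [-0.3, -0.3, -0.2]
grip_width: 0.0344
grasp_force: 0.0
```

Request:
arm_command(series=[[[0, 0, -8], 0], [[0, 0, -25], 0], [[0, 0, -50], 0], [[0, 0, -75], 0], [[0, 0, -90], 0]])

```text
time_s: 27.5
tool_pos: [0.626, 0.0241, 0.1824]
tool_rot: [179.9, 0.2, 151.4]
force: [0.7, -0.4, 0.5]
grip_width: 0.0347
grasp_force: 0.0
```

Request:
arm_command(series=[[[-40, 0, -5], 0.05], [[-80, 0, -10], 0.1], [[-110, 0, -10], 0.1], [[-120, 0, -10], 0.1], [[-120, 0, -10], 0.1]])

```text
time_s: 28.0
tool_pos: [0.7304, -0.0344, 0.1886]
tool_rot: [-179.9, -0.0, 145.6]
force: [-0.3, -0.6, -0.2]
grip_width: 0.035
grasp_force: 0.0
```

Run:
```python
from h import *
o=env.get_obs(); print(o['time_s'],o['tool_pos'],o['tool_rot'],o['force'])
for n in('wrist','scene'):
    im,d,P,c=cloud(n); np.savez('f_'+n+'.npz',P=P,im=im)
    c,s=np.cos(np.radians(VY)),np.sin(np.radians(VY));D=P[...,:2]-VC;Q=np.stack([c*D[...,0]+s*D[...,1],-s*D[...,0]+c*D[...,1]],-1)*1000;z=P[...,2]*1000
    m=(z>70)&(z<88)&(abs(Q[...,0]+54)<25)&(Q[...,1]<55)&(Q[...,1]>-65);q=Q[m]
    if m.sum()>30: print(n,'strap',m.sum(),np.median(z[m]),cv2.minAreaRect(q.astype(np.float32)))
    m=(z>88)&(z<105)&(abs(Q[...,0]+54)<25)&(Q[...,1]<-25)&(Q[...,1]>-75)
    if m.sum()>30: print('knob',cv2.minEnclosingCircle(Q[m].astype(np.float32)),np.percentile(z[m],95))
    m=(z>58)&(z<68)&(abs(Q[...,1]-2)<10)&(Q[...,0]>-35)&(Q[...,0]<107)
    if m.sum()>30:
        h,e=np.histogram(Q[m][:,0],bins=np.arange(80,112,2));print('bar',m.sum(),h)
    if n=='wrist':a=im
cv2.imwrite('pics/f.png',np.hstack([cv2.resize(a,(400,300)),cv2.resize(im[150:240,180:300],(400,300))]))
```

```text
28.0 [ 0.7304 -0.0344  0.1886] [-179.9136   -0.0303  145.6056] [-0.2518 -0.6052 -0.2371]
wrist strap 917 78.39314260383485 ((-52.38526916503906, -35.22898864746094), (19.937131881713867, 44.29243087768555), 0.48054569959640503)
knob ((-52.21369934082031, -48.50200653076172), 8.94234561920166) 98.07249681004329
scene strap 223 76.5197409206883 ((-53.883487701416016, -0.004077911376953125), (22.920873641967773, 109.96949768066406), 2.237813949584961)
knob ((-52.99147033691406, -46.371238708496094), 11.566393852233887) 97.11924172334146
bar 131 [2 1 4 2 1 0 4 3 2 2 1 2 3 1 0]
```

View pics/f.png

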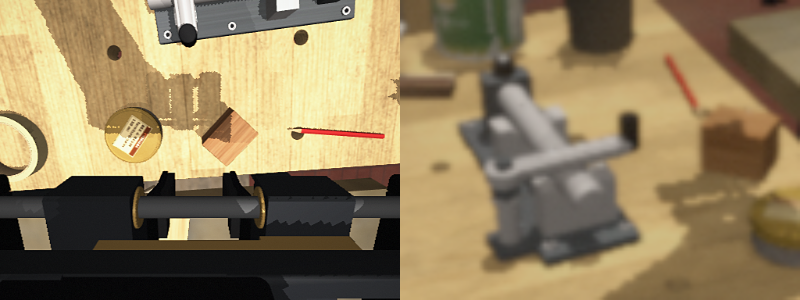

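The scene crop shows the strap square across the bar, with the bar at the stop. One last check of the bar's end from above.

Request:
arm_command(series=[[[20, 26, -5], 0], [[40, 52, -10], 0], [[60, 78, -10], 0], [[75, 98, -10], 0], [[80, 106, -10], 0]])

```text
time_s: 28.6
tool_pos: [0.7223, 0.1056, 0.1999]
tool_rot: [179.9, -0.2, 146.1]
force: [-0.3, -0.0, 0.6]
grip_width: 0.0348
grasp_force: 0.0
```

Request:
arm_command(series=[[[0, 0, 0], 0], [[0, 0, 0], 0], [[0, 0, 0], 0], [[0, 0, 0], 0], [[0, 0, 0], 0]])

```text
time_s: 29.1
tool_pos: [0.724, 0.0979, 0.1996]
tool_rot: [-180.0, 0.0, 145.6]
force: [-0.3, -0.3, 0.3]
grip_width: 0.0348
grasp_force: 0.0
```

Run:
```python
from h import *
im,d,P,c=cloud('wrist')
c,s=np.cos(np.radians(VY)),np.sin(np.radians(VY));D=P[...,:2]-VC;Q=np.stack([c*D[...,0]+s*D[...,1],-s*D[...,0]+c*D[...,1]],-1)*1000;z=P[...,2]*1000
m=(abs(Q[...,1]-1)<4)&(z>0)
for x0 in np.arange(84,124,2):
    k=m&(abs(Q[...,0]-x0)<1)
    if k.sum()>3: print(x0,k.sum(),np.percentile(z[k],[10,50,90]).round(0),end='; ')
k=(abs(Q[...,0]-85)<60)&(abs(Q[...,1])<40)&(z>5); r,cc=np.where(k); r0,r1,c0,c1=r.min(),r.max(),cc.min(),cc.max(); print(r0,r1,c0,c1)
cv2.imwrite('pics/g.png',cv2.resize(im[r0:r1,c0:c1],(780,int(780*(r1-r0)/(c1-c0))))if (r1-r0)/(c1-c0)<.76 else im)
```

```text
84 22 [62. 63. 64.]; 86 21 [62. 63. 64.]; 88 22 [62. 63. 64.]; 90 22 [62. 63. 64.]; 92 21 [62. 63. 63.]; 94 20 [62. 63. 64.]; 96 23 [62. 63. 64.]; 98 19 [62. 63. 64.]; 100 19 [62. 63. 64.]; 102 25 [62. 63. 64.]; 104 22 [62. 63. 64.]; 106 19 [62. 63. 63.]; 108 30 [62. 63. 67.]; 110 26 [67. 68. 69.]; 112 45 [68. 74. 80.]; 114 25 [79. 80. 82.]; 116 26 [79. 80. 82.]; 118 27 [80. 81. 83.]; 120 30 [80. 83. 85.]; 122 29 [80. 84. 85.]; 0 383 0 511
```

View pics/g.png

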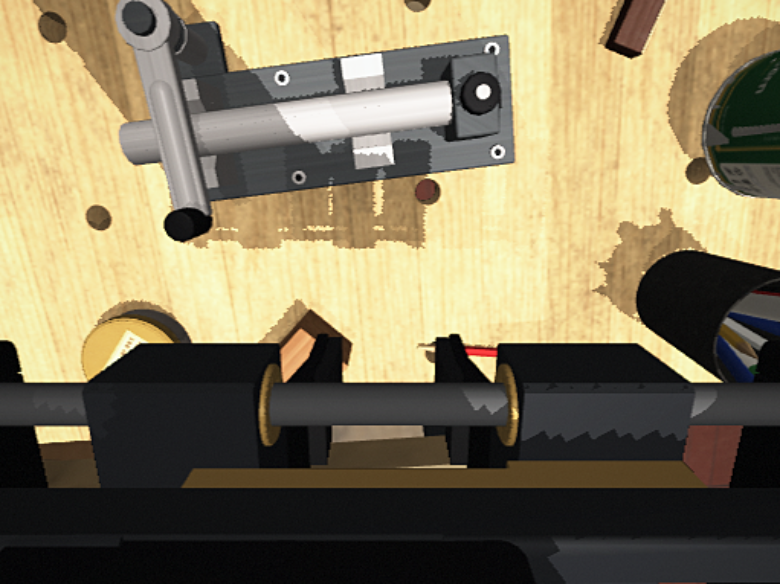

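The bar's end meets the stop face at (452,100) px with no gap: depth is continuous up to 108 mm, where the face is. The strap lies square across the bar. Handing in.

```bash
python3 -c "
from cell import env
print(env.sign_off())"
```

```text
the job is handed in; nothing more can be done
None
```

The job is handed in: the bar lies in both V-blocks with its end against the stop face (pushed at about 10 N; button judged flush because no gap showed), and the strap is square across it, with about 29 s of the 72 s used and the bystanders not touched.

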